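# Sweep stone chips off the sorting deck into the pan

### The arm

A 6-joint arm with a two-finger parallel gripper is mounted at the origin on the work surface. World frame = base frame: x ahead of the robot, y to its left, z up, the work surface at z = 0. Lengths are in m, angles in rad, forces in N, time in s.
With the tool pointing down it reaches from about 0.35 to 0.975 m from the base axis. Payload 4.9 kg.
Tool frame: the origin (TCP) lies on the centre line of the jaws, within the pads' length; the fingertips stand ctrl.nose_length ahead of it and the grasp point (between the pads) lies 2 mm behind it (ctrl.nose_length is the distance from the TCP to the fingertips, in m); z points along the fingers, y is the direction in which the jaws open and shut (so a half turn about z gives the same grasp; the last joint's range is limited). The gripper opens to 85 mm and grips with 20 to 120 N. Pads are 22 mm wide; open, the fingers measure 114 mm over their backs; the gripper's body (76 mm by 85 mm) begins 54 mm behind the grasp point. The pads swing forward as they close: fully open they stand 13 mm farther back than shut.
Start: joints at [-1.45, 0.053, 1.613, -0, 1.476, -0.119], TCP at [0.148, -0.607, 0.248] pointing down, gripper open.
Joint ranges: [-3.01, 3.01], [-1.01, 2.22], [0.06, 2.58], [-1.02, 4.17], [0.09, 2.62], [-3.14, 3.14]. Speed limits (rad/s): [2.57, 2.57, 3.14, 3.14, 3.14, 3.14].

### API

Orientations are given as a rotation vector (axis times angle).
In Python, from station import sensors, get_image, order, ctrl gives the robot as it stands.
- The arm moves only by the tool move_arm, never from a script. Its argument "increments" is a list of rows, each a list of 5 numbers: the shift along the tool's x, y, z in cm, then the turn about the tool's z in degrees, then the finger opening in cm, from 0 to 8.54. In form: [[dx, dy, dz, twist, gripper], ...]. A call has 1 to 5 rows; each row is the pose to reach, as a shift and turn from the pose commanded when the call began, along the tool's axes at that moment; what a row does not reach only later rows make up. A row lasts 1/8 s, in which the tool goes at most 62.5 mm and 10.7 degrees, less where a joint would pass 70% of its speed; a pose out of reach is approached as far as the arm can. A call with a gripper value outside its range is refused whole. The fingers move at their own pace and stop on an object; "newtons" is the grip in N (left out, the last holds). Time passes only in rows, so rows that repeat a pose let the fingers close. It gives the time, the measured TCP pose, the force and the opening at its end, in the units of the state.
- sensors.get_obs(): the state, without advancing time (a new reading comes with each control period).
- get_image(name): name is "scene" or "side" or "wrist"; returns a dict with "image" (420x560x3 uint8, red, green, blue), "K" (3x3 intrinsics, pixels), "R" (3x3) and "t" (3): a world point X has camera coordinates R X + t. Camera axes: x right, y down, z forward; pixel columns grow to the right and rows downward; lengths in m; the calibration is good to about 2 mm. A picture is of the moment at which its call begins. There is no depth.
- order.finish_job(): hands the job in, once; it reports no verdict.
The state is a dict: "t": time; "q": joint angles; "dq": joint speeds; "effort": joint torques, N m; "tool_pos": TCP position; "tool_rot": TCP orientation; "contact_force": force on the tool from outside, world axes, zero at the start; "wrist_torque": the same for the moment, N m; "opening": finger opening in m.
Only numpy, scipy, OpenCV 4.12 (cv2) and the standard library are available. Lean on these libraries where they do the work, as an engineer would, in place of code of your own. Each camera call takes 0.05 s, during which the arm holds its last target.

### The job

Clear the sorting deck: with the closed fingers, sweep the three stone chips along the deck and off its open end into the shallow steel pan that stands against it, then draw away. Do not pick up or squeeze the chips, and leave the test cube standing on the deck, the balance, the concrete core and the bottle where they are.

Things in the scene. Friction and masses are not known exactly. Their poses are not given: they have to be found in the camera images.
- deck_top (a point): Bare aluminium sorting deck fixed to the bench, 320 mm (its x) by 260 mm (its y), top 50 mm above the bench. The point is the centre of the top face; z up. Along its two edges at x = -157 and +157 mm runs a rim 6 mm wide and 12 mm high; the two ends at y = -130 and +130 mm are open. The pan stands at one open end, the balance at the other (either way round).
- pan: Shallow open stainless pan fixed to the bench, 320 mm (its x) by 140 mm (its y) and 42 mm high, walls and floor 3 mm. Origin under its centre, axes parallel to the deck's. Its long wall stands 1 mm from the open end of the deck, rim 8 mm below the deck top, so that what is pushed over the end drops in.
- balance: White laboratory balance with a round steel weighing plate, 220 mm (its x) by 130 mm (its y), 55 mm high, fixed to the bench about 6 mm from the other open end of the deck. Origin under its centre, axes parallel to the deck's. To be left alone.
- chip_a: Lump of crushed grey stone, five-sided, about 38 mm across and 22 mm high, about 30 to 60 g, lying flat and loose on the deck. Its origin is its centre, half-way up. It slides when pushed and may turn or tip over.
- chip_b: Lump of crushed grey stone, six-sided, about 36 mm across and 20 mm high, about 30 to 60 g, lying flat and loose on the deck. Its origin is its centre, half-way up. It slides when pushed and may turn or tip over.
- chip_c: Lump of crushed grey stone, four-sided, about 33 mm across its corners and 24 mm high, about 30 to 60 g, lying flat and loose on the deck. Its origin is its centre, half-way up. It slides when pushed and may turn or tip over.
- cube_center (a point): Pale mortar test cube, 50 mm sides, about 0.3 kg, standing loose on the deck in a row of its own (rows run along the deck's y, about 67 mm apart; each chip has another row). The point is its centre. Not to be moved.
- core: Upright concrete core, 70 mm diameter and 100 mm high, loose on the bench to the left (+y). Origin under its centre. Not to be moved.
- bottle: Upright glass bottle, 52 mm diameter and 110 mm high, loose on the bench to the right (-y). Origin under its centre. Not to be moved.

How it is judged:
At the end, for the whole second after the job is handed in: The centres of all three chips lie within the pan's outline (160 mm along its x, 70 mm along its y from its centre) and less than 50 mm above the bench, moving slower than 20 mm/s; cube, core and bottle are within 12 mm of where they started (x of chip_a in the frame of pan between -0.16 and 0.16 m and y of chip_a in the frame of pan between -0.07 and 0.07 m and height (world z) of each of chip_a, chip_b, chip_c below 0.05 m and linear speed of each of chip_a, chip_b, chip_c below 0.02 m/s and x of chip_b in the frame of pan between -0.16 and 0.16 m and y of chip_b in the frame of pan between -0.07 and 0.07 m and x of chip_c in the frame of pan between -0.16 and 0.16 m and y of chip_c in the frame of pan between -0.07 and 0.07 m and distance of each of cube_center, core, bottle from where it was at the start of the episode below 0.012 m); the robot touches nothing.
It fails at once if a chip was lifted (its centre more than 85 mm above the bench, some 24 mm above where it lay) (height (world z) of any of chip_a, chip_b, chip_c above 0.085 m).
It fails at once if a chip was squeezed or pressed hard by the fingers (over 18 N) (contact force between the fingers and chip_a above 18 N or contact force between the fingers and chip_b above 18 N or contact force between the fingers and chip_c above 18 N).
It fails at once if the test cube was moved more than 12 mm (distance of cube_center from where it was at the start of the episode above 0.012 m).
It fails at once if the core or the bottle was moved more than 12 mm (distance of any of core, bottle from where it was at the start of the episode above 0.012 m).
It fails at once if the balance was pushed or leant on (over 10 N) (contact force between any of the arm, the fingers and balance above 10 N).
It also fails if it takes over 62 s, if anything falls off the work surface, if the arm or the gripper's body presses on something with over 40 N, if the wrist force passes 120 N, or if a joint passes its speed limit or range.

## Working session

There is one attempt and no reset: what is moved stays moved. The work goes in short steps, Python scripts to look and compute and a tool call to move; the robot and the scene stay as the last step left them, time stands still between calls to the robot, and variables do not carry over. Pictures are saved under pics/ and viewed, and the job is handed in when it is done.

Besides the shell and the picture viewer there is one more tool, called after "Call:" as a command line: name --pt "numbers of a row" for each row, then --argument value for the rest. move_arm: Moves the arm, as the interface text tells. Its arguments: {"type":"object","properties":{"increments":{"type":"array"},"newtons":{"type":"number"}},"required":["increments"]}

```bash
ls; mkdir -p pics; python3 - <<'E'
from station import sensors,get_image,ctrl
import cv2,numpy as np
print(sensors.get_obs()); print(ctrl.nose_length)
for n in("scene","side","wrist"):
    d=get_image(n); cv2.imwrite(f"pics/{n}0.png",d["image"][:,:,::-1]); np.savez(f"pics/{n}0.npz",**d)
    print(n,d["K"].tolist(),d["R"].round(3).tolist(),d["t"].round(3).tolist())
E
```

```text
pics
{'t': 0.0, 'q': array([-1.44999980e+00,  5.33698808e-02,  1.61429384e+00, -2.66619113e-06,
        1.47599431e+00, -1.18991462e-01]), 'dq': array([ 0.00115061, -0.00170484, -0.00106788, -0.00028195,  0.00064755,
       -0.00159356]), 'effort': array([ 1.28288990e-03, -3.93680227e+01, -3.70176494e+01, -3.01775390e-05,
        6.94515111e-03,  4.64667291e-07]), 'tool_pos': array([ 0.14836913, -0.60652992,  0.247055  ]), 'tool_rot': array([-3.11698958e+00, -3.75509723e-01,  7.09223001e-06]), 'contact_force': array([-0.8552154 , -0.12733974, -0.3246078 ]), 'wrist_torque': array([-0.02655066,  0.01332716,  0.00104774]), 'opening': 0.0853110248179615}
0.017
scene [[420.9794692623571, 0.0, 278.50778477152755], [0.0, 420.9794692623571, 212.40098733023189], [0.0, 0.0, 1.0]] [[0.248, 0.969, -0.011], [0.634, -0.17, -0.754], [-0.733, 0.18, -0.656]] [-0.125, -0.3, 1.553]
side [[412.7331486754295, 0.0, 282.2421597917823], [0.0, 412.7331486754295, 203.348043035937], [0.0, 0.0, 1.0]] [[-0.861, -0.509, 0.012], [-0.386, 0.636, -0.668], [0.332, -0.58, -0.744]] [0.452, 0.274, 0.954]
wrist [[343.4635388667843, 0.0, 282.53088722636113], [0.0, 343.4635388667843, 206.39438757809043], [0.0, 0.0, 1.0]] [[0.238, -0.971, -0.003], [-0.932, -0.23, 0.279], [-0.272, -0.064, -0.96]] [-0.624, -0.037, 0.38]
```

View pics/scene0.png

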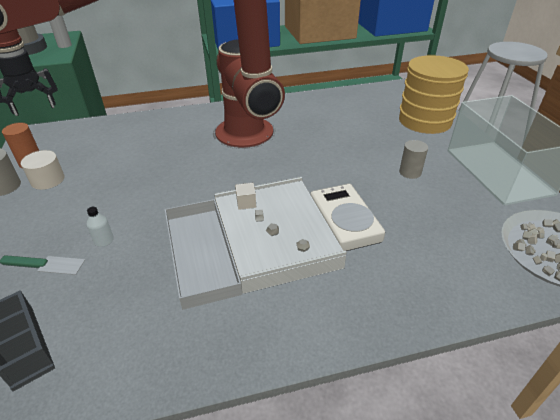

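View pics/side0.png

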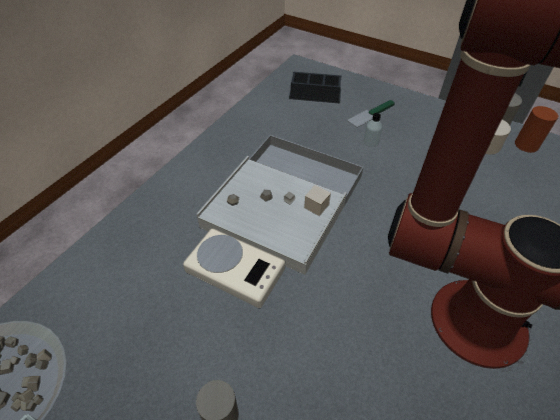

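View pics/wrist0.png

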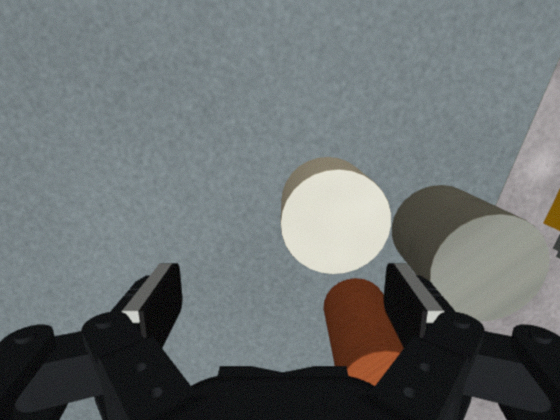

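The scene view shows the pan at the left (-y) end of the deck and the balance at the right. The cube is near (246,196), and the chips are near (259,215), (273,229) and (303,245). In the side view the chips are near (289,197), (266,195) and (233,200). I'll zoom in to get accurate pixels.

```bash
python3 - <<'E'
import cv2
a=cv2.imread("pics/scene0.png")[165:310,155:355]; b=cv2.imread("pics/side0.png")[130:270,190:390]
cv2.imwrite("pics/za.png",cv2.resize(a,None,fx=4,fy=4,interpolation=cv2.INTER_CUBIC))
cv2.imwrite("pics/zb.png",cv2.resize(b,None,fx=4,fy=4,interpolation=cv2.INTER_CUBIC))
E
```

```text
(no output)
```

View pics/za.png

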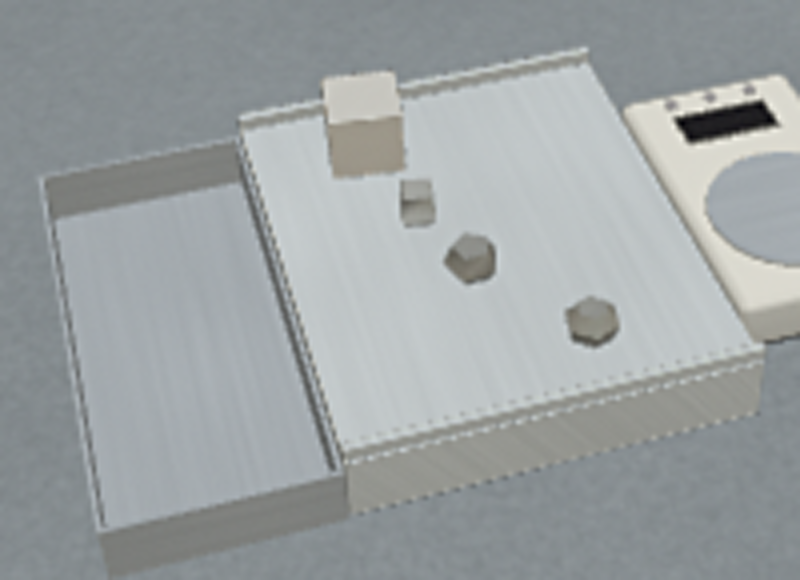

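View pics/zb.png

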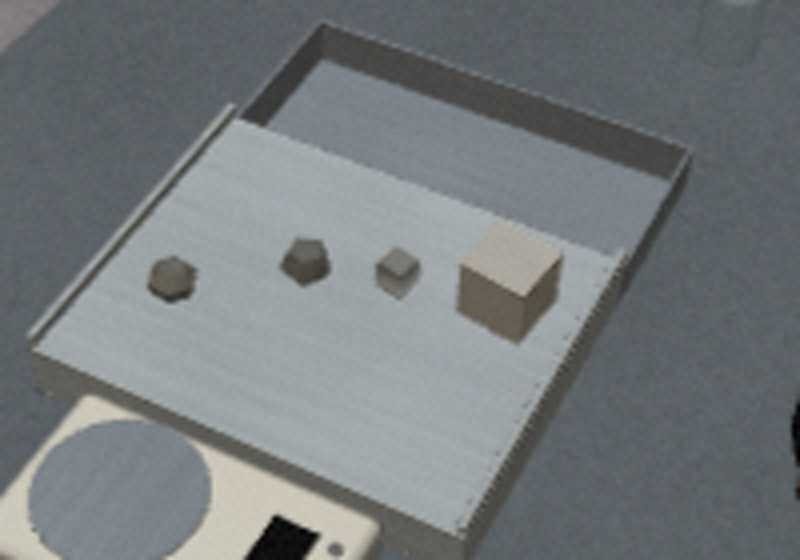

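```bash
cat > h.py <<'E'
import numpy as np,cv2
def ray(d,uv,z):
    x=np.linalg.inv(d["K"])@np.array([uv[0],uv[1],1.]); R=d["R"];c=-R.T@d["t"]; v=R.T@x
    return c+v*(z-c[2])/v[2]
def proj(d,X):
    p=d["R"]@np.asarray(X)+d["t"]; p=d["K"]@p; return p[:2]/p[2]
E
python3 - <<'E'
from h import *
A=np.load("pics/scene0.npz");B=np.load("pics/side0.npz")
za=lambda p:((p[0]+.5)/4-.5+155,(p[1]+.5)/4-.5+165)
zb=lambda p:((p[0]+.5)/4-.5+190,(p[1]+.5)/4-.5+130)
P={"c":((417,203),(398,272),.062),"a/b mid":((471,258),(306,261),.0605),"far":((592,321),(172,278),.0605),
"cube":((365,125),(510,281),.075),
"panfar":((347,449),(234,106),.062),"balfar":((763,348),(32,337),.062),"pannear":((240,117),(623,252),.062),"balnear":((588,50),None,.062),
"pan outer near":((42,177),(690,152),.042),"pan outer far":((100,530),(325,24),.042),
}
for k,(a,b,z) in P.items():
    print(k,ray(A,za(a),z)[:2].round(4), ray(B,zb(b),z)[:2].round(4) if b else "")
E
```

```text
c [ 0.5432 -0.0624] [ 0.5411 -0.0617]
a/b mid [ 0.6018 -0.0403] [ 0.6008 -0.0391]
far [0.6749 0.0174] [0.67   0.0214]
cube [ 0.4702 -0.0821] [ 0.4674 -0.0829]
panfar [ 0.7372 -0.145 ] [ 0.7304 -0.1444]
balfar [0.724  0.1086] [0.717  0.1128]
pannear [ 0.4227 -0.1623] [ 0.4179 -0.1585]
balnear [0.4107 0.0941] 
pan outer near [ 0.4275 -0.3018] [ 0.4241 -0.2974]
pan outer far [ 0.7422 -0.2859] [ 0.7363 -0.2833]
```

```bash
cat >> h.py <<'E'
from scipy.spatial.transform import Rotation as Ro
YAW=0.049
def go(X,yaw=None):
    from station import sensors
    o=sensors.get_obs(); R=Ro.from_rotvec(o["tool_rot"]).as_matrix()
    s=R.T@(np.asarray(X)-o["tool_pos"])*100
    a=np.arctan2(R[1,0],R[0,0]); tw=0 if yaw is None else -np.degrees(yaw-a)
    print("t",o["t"],"shift cm",s.round(2),"twist",round(tw,2),"pos",o["tool_pos"].round(4),"open",round(o["opening"],4))
E
python3 - <<'E'
from h import *
go((.669,.07,.2),np.pi/2+YAW)
E
```

```text
t 0.15 shift cm [ 66.64 -53.36   4.83] twist -79.07 pos [ 0.1484 -0.6067  0.2473] open 0.0852
```

Call:
move_arm --pt "6 -4.8 0.4 -7 0" --pt "12 -9.6 0.8 -14 0" --pt "18 -14.4 1.2 -21 0" --pt "24 -19.2 1.6 -28 0" --pt "28 -22.4 2.0 -35 0"

```text
t: 0.78
tool_pos: [0.3396, -0.3581, 0.231]
tool_rot: [2.859, 1.301, 0.0]
contact_force: [0.2, -0.8, 0.2]
opening: 0.0002
```

```bash
python3 - <<'E'
from h import *
go((.669,.07,.2),np.pi/2+YAW)
E
```

```text
t 0.775 shift cm [53.91 -3.28  3.11] twist -43.86 pos [ 0.3396 -0.3581  0.231 ] open 0.0002
```

Call:
move_arm --pt "6 -0.4 0.3 -9 0" --pt "12 -0.8 0.6 -18 0" --pt "18 -1.2 0.9 -27 0" --pt "24 -1.6 1.2 -36 0" --pt "30 -2.0 1.5 -43.9 0"

```text
t: 1.4
tool_pos: [0.5225, -0.1193, 0.2161]
tool_rot: [2.164, 2.277, -0.0]
contact_force: [0.9, -0.8, 0.7]
opening: 0.0004
```

```bash
python3 - <<'E'
from h import *
go((.669,.07,.2),np.pi/2+YAW)
E
```

```text
t 1.4 shift cm [18.16 15.6   1.61] twist 0.11 pos [ 0.5225 -0.1193  0.2161] open 0.0004
```

Call:
move_arm --pt "4.5 4 0.4 0 0" --pt "9 8 0.8 0 0" --pt "13.5 12 1.2 0 0" --pt "17.2 15 1.5 0 0" --pt "18.2 15.6 1.6 0.1 0"

```text
t: 2.02
tool_pos: [0.6697, 0.0701, 0.1992]
tool_rot: [-2.168, -2.272, 0.001]
contact_force: [-0.6, -0.3, -0.1]
opening: -0.0001
```

```bash
python3 - <<'E'
from h import *
from station import get_image
go((.669,.07,.2),np.pi/2+YAW)
for n in("scene","side","wrist"):
    d=get_image(n); np.savez(f"pics/{n}1.npz",**d); cv2.imwrite(f"pics/{n}1.png",d["image"][:,:,::-1])
E
```

```text
t 2.025 shift cm [-0.01 -0.07 -0.08] twist -0.11 pos [0.6697 0.0701 0.1992] open -0.0001
```

View pics/wrist1.png

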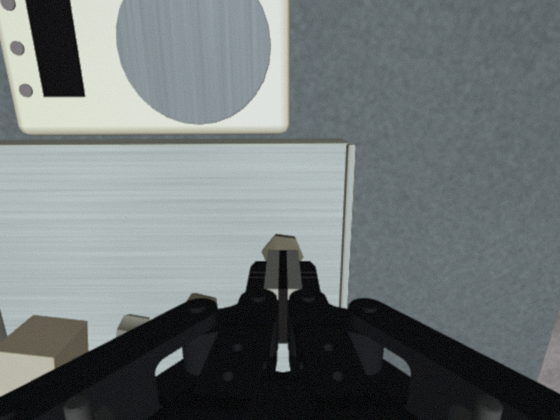

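View pics/scene1.png

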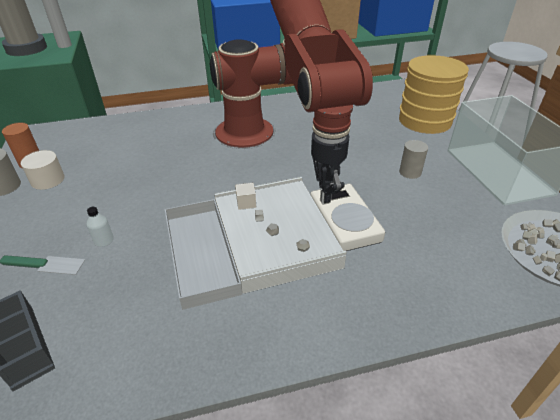

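Call:
move_arm --pt "0 0 4 0 0" --pt "0 0 8 0 0" --pt "0 0 11 0 0" --pt "0 0 12.5 0 0" --pt "0 0 12.7 0 0"

```text
t: 2.8
tool_pos: [0.6683, 0.0668, 0.0727]
tool_rot: [-2.172, -2.268, 0.002]
contact_force: [0.1, -0.2, -0.2]
opening: -0.0003
```

```bash
python3 - <<'E'
from h import *
from station import get_image
go((.672,.02,.072),np.pi/2+YAW)
I=[]
for n,(x,y) in (("scene",(155,165)),("side",(190,130))):
    d=get_image(n); I.append(cv2.resize(np.ascontiguousarray(d["image"][y-30:y+140,x:x+200,::-1]),None,fx=2,fy=2,interpolation=cv2.INTER_CUBIC))
d=get_image("wrist");cv2.imwrite("pics/w2.png",d["image"][:,:,::-1])
cv2.imwrite("pics/p2.png",np.hstack(I))
E
```

```text
t 2.8 shift cm [-4.69  0.16  0.07] twist -0.34 pos [0.6683 0.0668 0.0727] open -0.0003
```

View pics/p2.png

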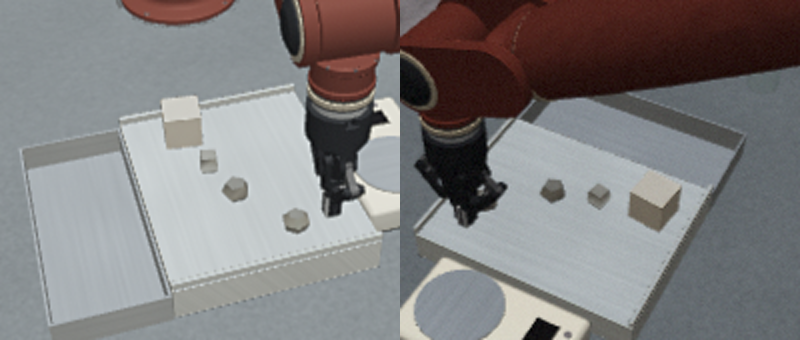

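View pics/w2.png

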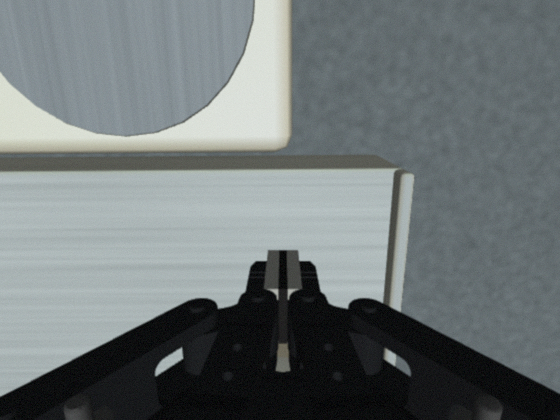

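Call:
move_arm --pt "-1 0.1 0 0 0" --pt "-2 0.2 0 0 0" --pt "-3.2 0.2 0 0 0" --pt "-4.4 0.2 0 0 0" --pt "-5.6 0.2 0 0 0"

```text
t: 3.58
tool_pos: [0.6741, 0.0112, 0.074]
tool_rot: [2.172, 2.269, 0.002]
contact_force: [0.3, 1.7, 4.6]
opening: 0.0
```

Call:
move_arm --pt "-1.2 0 0 0 0" --pt "-2.4 0 0 0 0" --pt "-3.6 0 0 0 0" --pt "-4.8 0 0 0 0" --pt "-5.6 0 0 0 0"

```text
t: 4.2
tool_pos: [0.6765, -0.0448, 0.074]
tool_rot: [2.172, 2.269, 0.001]
contact_force: [-0.8, 2.7, 5.3]
opening: 0.0002
```

```bash
cat >> h.py <<'E'
def look(name):
    from station import get_image
    I=[]
    for n,(x,y) in (("scene",(155,165)),("side",(190,130))):
        d=get_image(n); np.savez(f"pics/{n}{name}.npz",**d); I.append(cv2.resize(np.ascontiguousarray(d["image"][y-30:y+140,x:x+200,::-1]),None,fx=2,fy=2,interpolation=cv2.INTER_CUBIC))
    cv2.imwrite(f"pics/p{name}.png",np.hstack(I))
E
python3 - <<'E'
from h import *
go((.672,.02,.072),np.pi/2+YAW); look("3")
E
```

```text
t 4.2 shift cm [ 6.49 -0.16  0.2 ] twist -0.29 pos [ 0.6765 -0.0448  0.074 ] open 0.0002
```

View pics/p3.png

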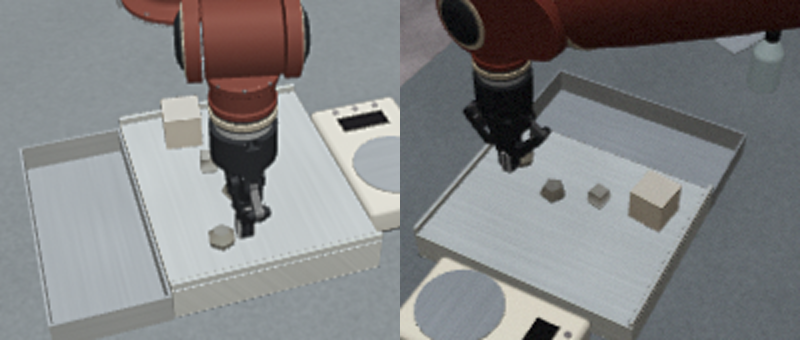

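Call:
move_arm --pt "0 0 -0.2 0 0" --pt "0 0 -0.4 0 0" --pt "0 0 -0.4 0 0"

```text
t: 4.68
tool_pos: [0.6758, -0.044, 0.077]
tool_rot: [-2.171, -2.27, 0.001]
contact_force: [-0.3, -0.4, 0.2]
opening: -0.0
```

```bash
python3 - <<'E'
from h import *
go((.672,.02,.072),np.pi/2+YAW)
A=np.load("pics/scene3.npz")
print(ray(A,((221.5)/2-.25+155,(236.5)/2-.25+135),.0605))
E
```

```text
t 4.675 shift cm [ 6.41 -0.1   0.5 ] twist -0.26 pos [ 0.6758 -0.044   0.077 ] open -0.0
[ 0.67801676 -0.07578665  0.0605    ]
```

Call:
move_arm --pt "-0.8 0 0 0 0" --pt "-2 0 0 0 0" --pt "-3.2 0 0 0 0" --pt "-4.4 0 0 0 0" --pt "-5.6 0 0 0 0"

```text
t: 5.3
tool_pos: [0.6786, -0.101, 0.0773]
tool_rot: [2.172, 2.27, 0.0]
contact_force: [-0.9, -0.3, 0.7]
opening: -0.0001
```

Call:
move_arm --pt "-1.2 0 0 0 0" --pt "-2.4 0 0 0 0" --pt "-3.6 0 0 0 0" --pt "-4.8 0 0 0 0" --pt "-6 0 0 0 0"

```text
t: 5.92
tool_pos: [0.681, -0.1607, 0.077]
tool_rot: [-2.171, -2.27, 0.001]
contact_force: [-0.4, -0.2, -0.9]
opening: -0.0
```

```bash
python3 - <<'E'
from h import *
go((.672,.02,.072),np.pi/2+YAW); look("4")
E
```

```text
t 5.925 shift cm [18.09 -0.1   0.5 ] twist -0.27 pos [ 0.681  -0.1607  0.077 ] open -0.0
```

View pics/p4.png

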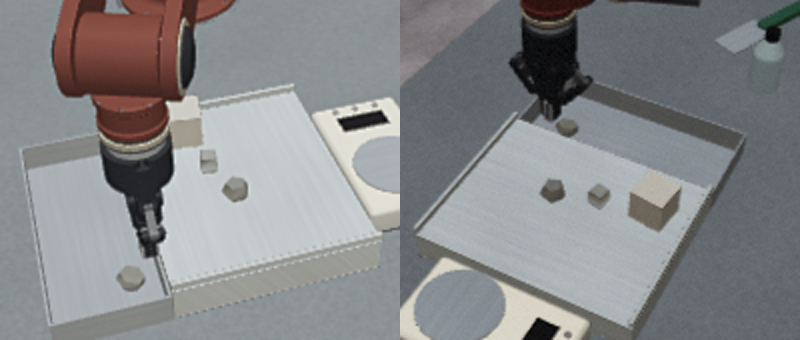

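Both views show the first chip in the pan, at about (130,277) in the left crop. Next is the middle chip, with the tool raised to get behind it.

Call:
move_arm --pt "0 0 -4 0 0" --pt "3 -0.5 -7 0 0" --pt "8 -2 -7 0 0" --pt "13 -5 -7 0 0" --pt "17 -8 -7 0.2 0"

```text
t: 6.65
tool_pos: [0.5926, 0.0083, 0.1472]
tool_rot: [-2.174, -2.267, -0.0]
contact_force: [0.7, 0.3, -0.2]
opening: 0.0002
```

```bash
python3 - <<'E'
from h import *
go((.5988,.012,.077),np.pi/2+YAW); look("5")
E
```

```text
t 6.65 shift cm [0.34 0.64 7.02] twist -0.42 pos [0.5926 0.0083 0.1472] open 0.0002
```

View pics/p5.png

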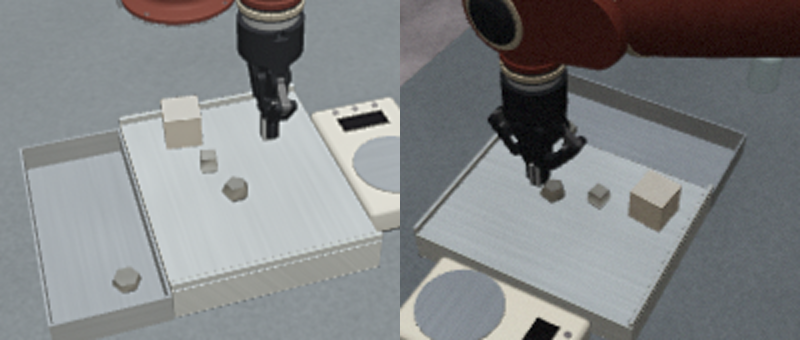

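Call:
move_arm --pt "0.3 0.6 2 -0.4 0" --pt "0.5 0.7 4.5 -0.4 0" --pt "0.6 0.7 6.5 -0.4 0" --pt "0.6 0.7 7.0 -0.4 0" --pt "0.6 0.7 7.0 -0.4 0"

```text
t: 7.38
tool_pos: [0.6006, 0.0123, 0.0768]
tool_rot: [-2.168, -2.273, 0.001]
contact_force: [0.2, -0.5, -0.4]
opening: 0.0003
```

```bash
python3 - <<'E'
from h import *
go((.5988,.012,.077),np.pi/2+YAW); look("6")
E
```

```text
t 7.375 shift cm [-0.02 -0.18 -0.02] twist -0.1 pos [0.6006 0.0123 0.0768] open 0.0003
```

View pics/p6.png

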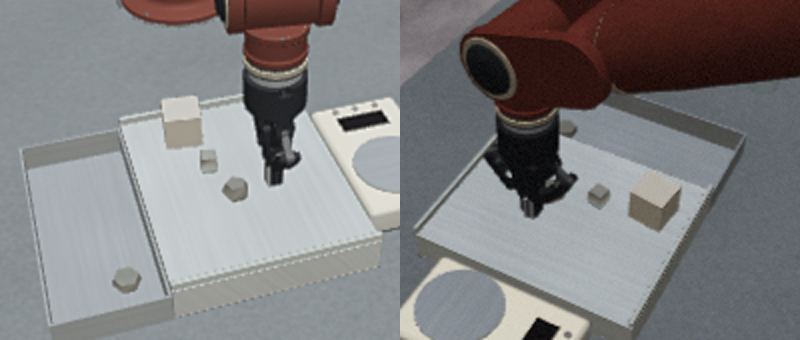

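Call:
move_arm --pt "-1 -0.1 0 0 0" --pt "-2 -0.2 0 0 0" --pt "-3.2 -0.2 0 0 0" --pt "-4.4 -0.2 0 0 0" --pt "-5.6 -0.2 0 0 0"

```text
t: 8.1
tool_pos: [0.6015, -0.0442, 0.0777]
tool_rot: [2.168, 2.273, 0.001]
contact_force: [-0.4, 1.7, 1.4]
opening: 0.0
```

Call:
move_arm --pt "-1.2 0 0 0 0" --pt "-2.4 0 0 0 0" --pt "-3.4 0 0 0 0" --pt "-4 0 0 0 0"

```text
t: 8.6
tool_pos: [0.6031, -0.084, 0.0773]
tool_rot: [-2.168, -2.273, -0.0]
contact_force: [0.6, 2.2, 2.2]
opening: -0.0001
```

```bash
python3 - <<'E'
from h import *
go((.607,-.168,.077),np.pi/2+YAW); look("7")
E
```

```text
t 8.6 shift cm [-8.41 -0.01  0.03] twist -0.09 pos [ 0.6031 -0.084   0.0773] open -0.0001
```

View pics/p7.png

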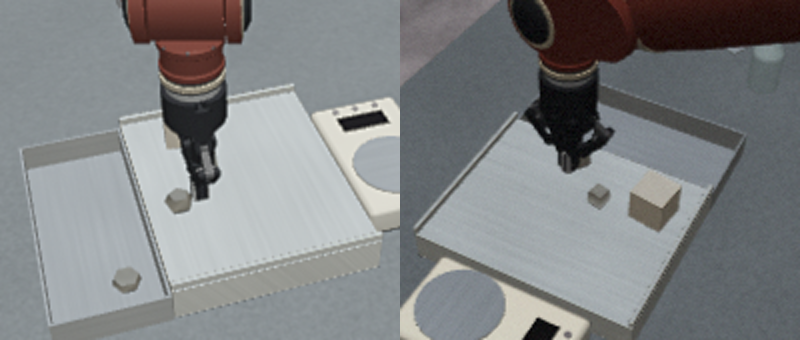

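```bash
python3 - <<'E'
from h import *
A=np.load("pics/scene7.npz")
print(ray(A,((178.5)/2-.25+155,(201.5)/2-.25+135),.061))
E
```

```text
[ 0.60647876 -0.1141669   0.061     ]
```

Call:
move_arm --pt "-1 0.1 0 0 0" --pt "-2.2 0.1 0 0 0" --pt "-3.4 0.1 0 0 0" --pt "-4.6 0.1 0 0 0" --pt "-5.8 0.1 0 0 0"

```text
t: 9.32
tool_pos: [0.607, -0.1423, 0.0774]
tool_rot: [2.168, 2.273, -0.0]
contact_force: [-0.5, 0.1, -0.3]
opening: 0.0002
```

Call:
move_arm --pt "-1.2 0 0 0 0" --pt "-2.4 0 0 0 0" --pt "-2.8 0 0 0 0"

```text
t: 9.7
tool_pos: [0.6082, -0.1701, 0.0773]
tool_rot: [2.169, 2.273, -0.0]
contact_force: [0.1, -0.4, -0.3]
opening: -0.0002
```

```bash
python3 - <<'E'
from h import *
go((.607,-.168,.077),np.pi/2+YAW); look("8")
E
```

```text
t 9.7 shift cm [ 0.21 -0.11  0.03] twist -0.11 pos [ 0.6082 -0.1701  0.0773] open -0.0002
```

View pics/p8.png

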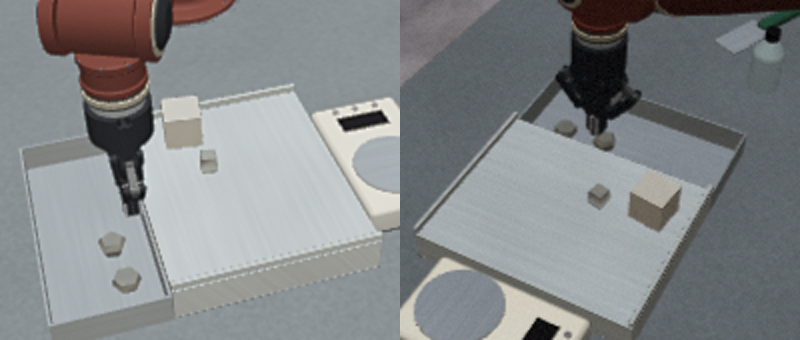

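The first two chips are in the pan, at about (127,279) and (112,243) in the left crop. Before passing the cube, I'll check how far the finger linkages stick out sideways.

```bash
python3 - <<'E'
from h import *
B=np.load("pics/side8.npz")
im=B["image"][:,:,::-1]; x0,y0=250,105
cv2.imwrite("pics/z8.png",cv2.resize(np.ascontiguousarray(im[y0:y0+80,x0:x0+90]),None,fx=7,fy=7,interpolation=cv2.INTER_CUBIC))
T=np.array([.6082,-.1701,.0773]);ex=np.array([.9988,.049,0])
# overlay grid: print pixel (in zoom) of lateral/height points
for h in(-.015,.02,.04,.06):
    print(h,[((proj(B,T+ex*s+[0,0,h])-[x0,y0]+.5)*7-.5).round().astype(int).tolist() for s in(-.06,-.045,-.03,-.015,0,.015,.03,.045,.06)])
E
```

```text
-0.015 [[397, 475], [364, 463], [332, 451], [299, 439], [267, 427], [236, 415], [204, 404], [173, 392], [142, 381]]
0.02 [[402, 412], [368, 400], [335, 388], [302, 376], [269, 364], [237, 352], [205, 341], [173, 329], [141, 318]]
0.04 [[405, 374], [371, 362], [337, 350], [304, 339], [270, 327], [238, 315], [205, 303], [173, 292], [140, 281]]
0.06 [[408, 336], [373, 324], [339, 312], [305, 300], [272, 289], [238, 277], [205, 265], [173, 254], [140, 242]]
```

View pics/z8.png

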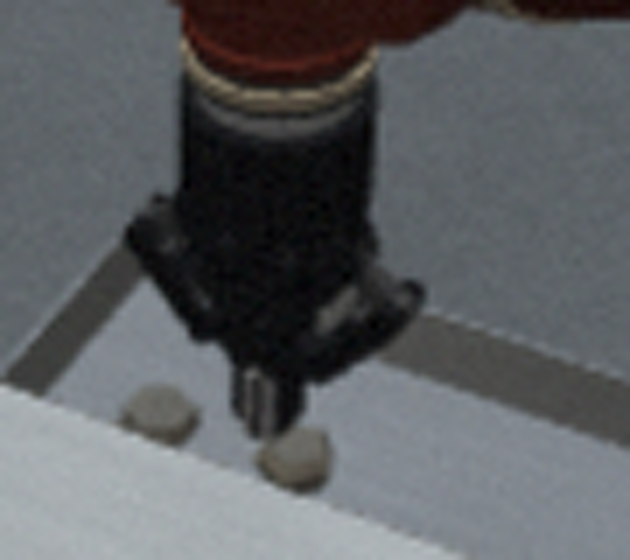

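Clearance is fine: where the linkage overhangs the cube it is at about z=0.13, and the cube top is at 0.10. Next is the third chip.

Call:
move_arm --pt "0 0 -4 0 0" --pt "2 -0.5 -7 0 0" --pt "7 -2.5 -7 0 0" --pt "12 -4.8 -7 0 0" --pt "15.6 -6.4 -7 0 0"

```text
t: 10.42
tool_pos: [0.5355, -0.0143, 0.1472]
tool_rot: [-2.166, -2.275, -0.0]
contact_force: [-0.1, -0.2, -0.1]
opening: 0.0002
```

```bash
python3 - <<'E'
from h import *
go((.5400,-.012,.077),np.pi/2+YAW); look("9")
E
```

```text
t 10.425 shift cm [0.2  0.46 7.02] twist 0.0 pos [ 0.5355 -0.0143  0.1472] open 0.0002
```

View pics/p9.png

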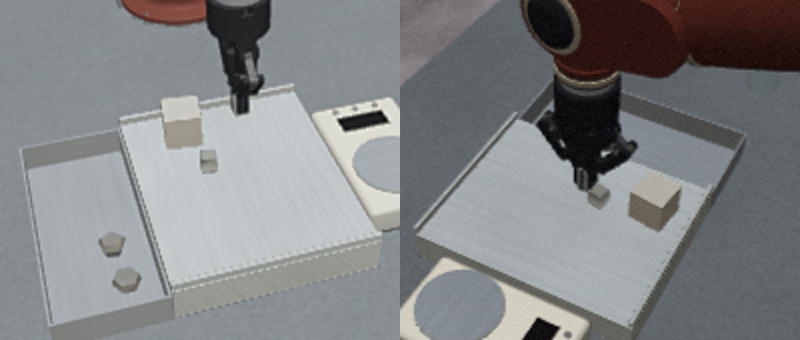

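Call:
move_arm --pt "0.3 0.4 2 0 0" --pt "0.4 0.5 4.5 0 0" --pt "0.4 0.5 6.5 0 0" --pt "0.4 0.5 7.0 0 0" --pt "0.4 0.5 7.0 0 0"

```text
t: 11.15
tool_pos: [0.5416, -0.0125, 0.0768]
tool_rot: [-2.168, -2.273, 0.001]
contact_force: [0.5, 1.2, 0.6]
opening: 0.0001
```

```bash
python3 - <<'E'
from h import *
go((.5400,-.012,.077),np.pi/2+YAW); look("10")
E
```

```text
t 11.15 shift cm [ 0.06 -0.16 -0.02] twist -0.1 pos [ 0.5416 -0.0125  0.0768] open 0.0001
```

View pics/p10.png

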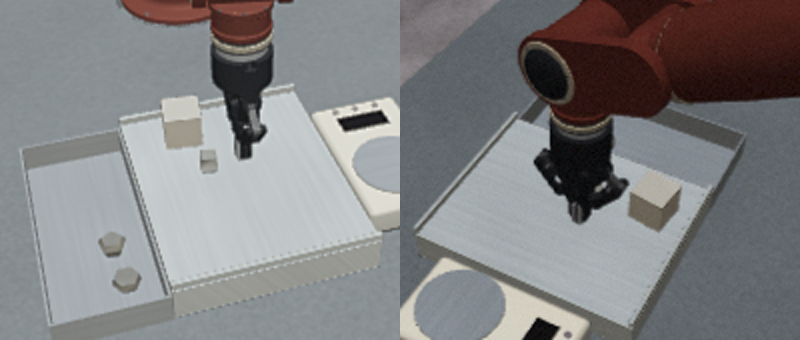

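Call:
move_arm --pt "-1 -0.1 0 0 0" --pt "-2 -0.15 0 0 0" --pt "-3 -0.15 0 0 0" --pt "-4 -0.15 0 0 0" --pt "-5 -0.15 0 0 0"

```text
t: 11.88
tool_pos: [0.5426, -0.063, 0.0774]
tool_rot: [2.168, 2.274, 0.0]
contact_force: [0.5, 0.1, 0.2]
opening: -0.0
```

```bash
python3 - <<'E'
from h import *
go((.5400,-.17,.077),np.pi/2+YAW); look("11")
E
```

```text
t 11.875 shift cm [-10.68  -0.76   0.04] twist -0.08 pos [ 0.5426 -0.063   0.0774] open -0.0
```

View pics/p11.png

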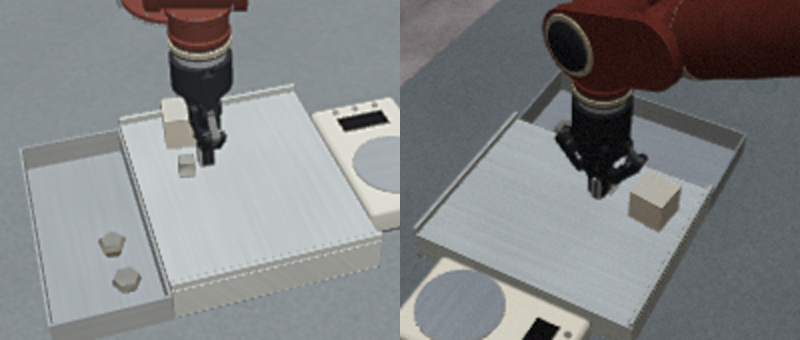

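```bash
python3 - <<'E'
from h import *
A=np.load("pics/scene11.npz")
print(ray(A,((187.5)/2-.25+155,(165.5)/2-.25+135),.062))
E
```

```text
[ 0.54435637 -0.09033497  0.062     ]
```

Chip c is centred 27 mm ahead of the fingers, so I continue to the end.

Call:
move_arm --pt "-1 0 0 0 0" --pt "-2 0 0 0 0" --pt "-3 0 0 0 0" --pt "-4 0 0 0 0" --pt "-5 0 0 0 0"

```text
t: 12.6
tool_pos: [0.5449, -0.1128, 0.0773]
tool_rot: [-2.168, -2.274, 0.0]
contact_force: [-0.5, 0.9, -0.5]
opening: 0.0005
```

```bash
python3 - <<'E'
from h import *
go((.5400,-.17,.077),np.pi/2+YAW); look("12")
E
```

```text
t 12.6 shift cm [-5.69 -0.76  0.03] twist -0.08 pos [ 0.5449 -0.1128  0.0773] open 0.0005
```

View pics/p12.png

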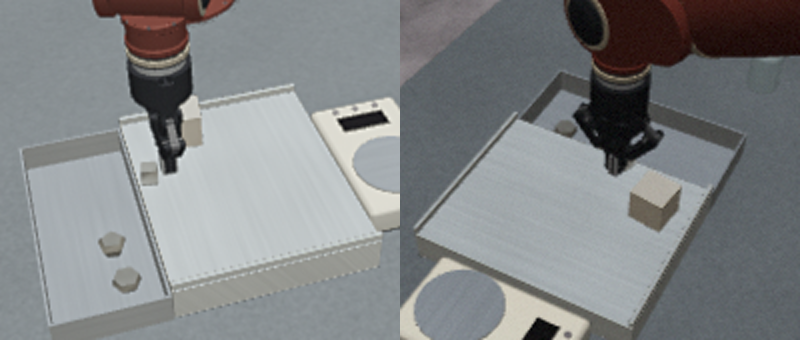

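Call:
move_arm --pt "-1.2 0 0 0 0" --pt "-2.4 0 0 0 0" --pt "-3.6 0 0 0 0" --pt "-4.8 0 0 0 0" --pt "-6.0 0 0 0 0"

```text
t: 13.32
tool_pos: [0.5478, -0.173, 0.0773]
tool_rot: [-2.168, -2.274, 0.0]
contact_force: [-0.3, 0.0, 0.7]
opening: 0.0002
```

```bash
python3 - <<'E'
from h import *
go((.5400,-.17,.077),np.pi/2+YAW); look("13")
E
```

```text
t 13.325 shift cm [ 0.33 -0.76  0.03] twist -0.08 pos [ 0.5478 -0.173   0.0773] open 0.0002
```

View pics/p13.png

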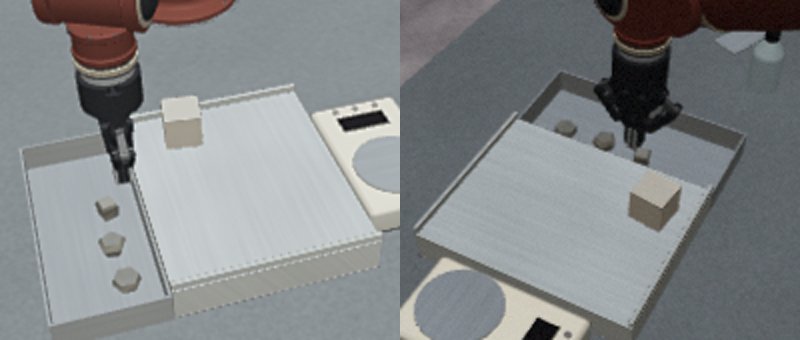

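All three chips are in the pan, so I draw the tool up and away and let everything settle.

Call:
move_arm --pt "0 0 -4 0 0" --pt "0 0 -9 0 0" --pt "0 0 -14 0 0" --pt "0 0 -17 0 0" --pt "0 0 -17 0 0"

```text
t: 14.05
tool_pos: [0.5493, -0.1725, 0.251]
tool_rot: [2.163, 2.27, 0.004]
contact_force: [-0.4, 0.3, -0.4]
opening: 0.0
```

Call:
move_arm --pt "0 0 0 0 0" --pt "0 0 0 0 0" --pt "0 0 0 0 0" --pt "0 0 0 0 0" --pt "0 0 0 0 0"

```text
t: 14.68
tool_pos: [0.5477, -0.172, 0.247]
tool_rot: [-2.167, -2.274, 0.0]
contact_force: [-0.4, 0.2, 0.2]
opening: 0.0001
```

```bash
python3 - <<'E'
from h import *
go((.5400,-.17,.077),np.pi/2+YAW); look("14")
for n in("scene","side"):
    a=np.load(f"pics/{n}0.npz")["image"].astype(int);b=np.load(f"pics/{n}14.npz");
    cv2.imwrite(f"pics/{n}_end.png",b["image"][:,:,::-1])
A=np.load("pics/scene14.npz")
for u,v in((108,208),(112,243),(127,279)): print(ray(A,(u/2+155,v/2+135),.014))
E
```

```text
t 14.675 shift cm [ 0.23 -0.75 17.  ] twist -0.07 pos [ 0.5477 -0.172   0.247 ] open 0.0001
[ 0.54724148 -0.19948859  0.014     ]
[ 0.61114449 -0.20255416  0.014     ]
[ 0.67477739 -0.19274059  0.014     ]
```

View pics/p14.png

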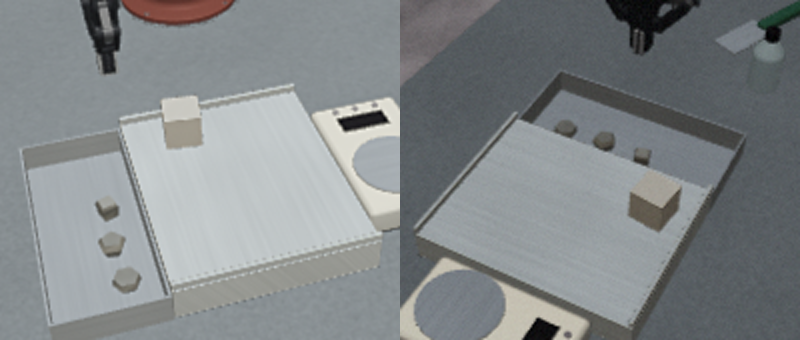

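View pics/scene_end.png

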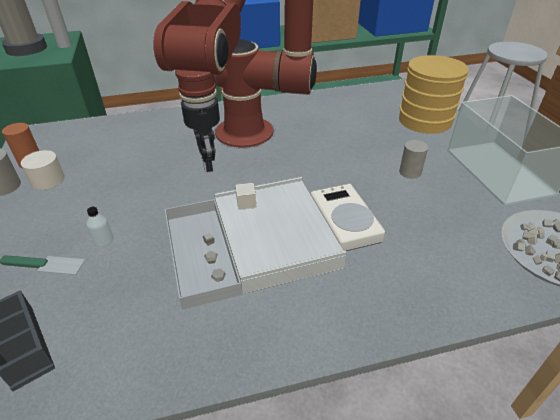

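The final pictures show the three chips at rest in the pan, at (208,238), (211,257) and (218,275) in the scene view. The cube, core and bottle are at their original pixels, and the arm is clear.

```bash
python3 -c "
from station import order
print(order.finish_job())"
```

```text
the job is handed in; nothing more can be done
None
```

I swept all three stone chips off the open end of the deck into the pan, one straight push per row with the closed fingers. I then drew the tool up to z = 0.247 m and handed the job in at about 15 s of the 62 s allowed.

**Last checks:** The final pictures show the chips at rest in the pan, at about (0.547, -0.199), (0.611, -0.203) and (0.675, -0.193) m, inside its outline. The cube, core, bottle and balance look unmoved, and the wrist reads about zero force. I judged this from the pictures by eye; `finish_job` gave no verdict.

**One thing off plan:** On the first push the fingertips scraped the deck with about 5 N, because the planned height was a few millimetres too low. I raised the tool about 3 mm and made the remaining pushes at that height. The highest wrist force I read while pushing was about 6 N; readings came only at the end of each move.

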